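# Lock the cast handle blanks in the drawer

### The job

Lock up the day's castings: pull the chest's drawer wide open, lay every cast brass handle blank in it, and if a bur box or a stone bar has been left in the drawer, lay it in the wooden tray. Then shut the drawer fully and drop the locking rod down through all three lugs at the chest's front until its collar rests on the top lug. Leave the ceramic spoon, the stone cone and the small ring where they are.

Things in the scene. Friction and masses are not known exactly. Their poses are not given: they have to be found in the camera images.
- drawer (a joint): the chest's single drawer: 0 = shut, 0.13 (m) = fully open. It slides straight out of the chest's front, along the chest's own -x; about 1.5 N of friction, no spring, stays where it is left. Chest: grey steel, 300 wide, 200 deep, 105 mm high, fixed to the table. When fully open the uncovered part of the drawer is 118 mm or more deep.
- drawer_grip (a point): middle of the drawer's bar handle: a level steel round bar 12 mm thick and 90 mm long (along the chest's y), 45 mm in front of the drawer's front face, 74 mm above the table; free from above. Moves with the drawer; its axes are the chest's.
- drawer_in (a point): centre of the drawer's inner floor (40 mm above the table); moves with the drawer. Inside: 171 mm along x (out of the chest = -x), 268 mm along y; the inside of its front is at x = -85.5 mm. The drawer's front rises 44 mm above this floor, its other walls 37 mm. Axes: x into the chest, y along its front, z up. When the drawer is fully open, the chest's front edge and top (105 mm above the table) are at x = +44 mm from here and cover what is beyond.
- ear_top (a point): centre of the 16 mm vertical hole in the top lug, at the lug's upper face (105 mm above the table). The three lugs are steel plates 8 mm thick and 30 mm wide, one above another at the right (-y) end of the chest's front, jutting out 48 mm from it; holes 31 mm in front of the chest's body. Fixed to the chest, and above the drawer; axes are the chest's (x into the chest, z up).
- ear_mid (a point): centre of the 16 mm hole in the middle lug, at its upper face (66 mm above the table). This lug is on the drawer's front and moves with it: in line with the other two only when the drawer is shut.
- ear_low (a point): centre of the 16 mm hole in the bottom lug, at its upper face (26 mm above the table; lug 8 mm thick, open below). Fixed to the chest.
- rod_head (a point): centre of the locking rod's grip: an upright dark steel cylinder 20 mm across and 44 mm tall. Steel rod 146 mm long, 140 g: below the grip a collar 25 mm across and 7 mm thick (underside 29 mm below this point), below that a shank 12 mm across and 95 mm long with a tapered tip 124 mm below this point. At the start it stands loosely upright in a blind hole of a dark wooden block (60 x 60 x 50 mm, fixed; hole 40 mm deep); this point is then 134 mm above the table.
- rod_tip (a point): tip of the locking rod, 124 mm below the middle of its grip; z points from tip to grip.
- rod_collar (a point): centre of the underside of the rod's collar, 95 mm above its tip.
- tray_in (a point): centre of the inner floor (about 6 mm above the table) of the shallow wooden tray, fixed, inside 138 mm along its x and 178 mm along its y, walls 6 mm thick, rim 22 mm above the table.
- burbox_center (a point): centre of the steel bur box, 82 mm (its x) x 36 (y) x 28 mm (z), 150 g. If present, it starts lying in the drawer; absent in some runs.
- stone_center (a point): centre of the grey abrasive stone bar, 90 mm (its x) x 26 x 26 mm, 140 g. If present, it starts lying in the drawer; absent in some runs.
- spoon_grip (a point): bystander: small white ceramic spoon, 130 mm long, lying behind the work; to be left alone.
- cone_center (a point): bystander: cone of grey abrasive stone, 48 mm across the base, 64 mm tall; to be left alone.
- goldring_center (a point): bystander: gold-tone cast ring, 28 mm across, 8 mm high, beside the chest's left side; to be left alone; absent in some runs.
- blank1_center (a point): centre of a cast brass handle blank, 10 mm above what it lies on: a flat bar 20 mm wide (its y) and 18 mm high between two round bosses 30 mm across and 20 mm high, 94 mm long overall (its x), 220 g. All blanks are alike; three or four are present, lying apart on the table left of the chest.
- blank2_center (a point): centre of a cast brass handle blank, 10 mm above what it lies on: a flat bar 20 mm wide (its y) and 18 mm high between two round bosses 30 mm across and 20 mm high, 94 mm long overall (its x), 220 g. All blanks are alike; three or four are present, lying apart on the table left of the chest.
- blank3_center (a point): centre of a cast brass handle blank, 10 mm above what it lies on: a flat bar 20 mm wide (its y) and 18 mm high between two round bosses 30 mm across and 20 mm high, 94 mm long overall (its x), 220 g. All blanks are alike; three or four are present, lying apart on the table left of the chest.
- blank4_center (a point): centre of a cast brass handle blank, 10 mm above what it lies on: a flat bar 20 mm wide (its y) and 18 mm high between two round bosses 30 mm across and 20 mm high, 94 mm long overall (its x), 220 g. All blanks are alike; three or four are present, lying apart on the table left of the chest.
- rod: the locking rod as a whole; its origin is its tip
Not all that is in view belongs to the job. What is shaped like the part that bears blank2_center but purple is not meant.

How it is judged:
By the outcome, as a careful person would: the job done as asked, in the order asked, and still so for the second after the job is handed in, with the robot touching nothing.
Of blank1, blank2, blank3, blank4 only 3 to 4 are there at a start; the rules pass over those that are not, and their reading is None.
Of burbox, stone, goldring only 1 to 3 are there at a start; the rules pass over those that are not, and their reading is None.
At some moment in a run one of blank1, blank2, blank3, blank4 may be knocked a few centimetres aside while the robot is not near it.
It also fails if it takes over 210 s, if anything falls off the work surface, if the arm or the gripper's body presses on something with over 40 N, if the wrist force passes 120 N, or if a joint passes its speed limit or range.

### The arm

A 6-joint arm with a two-finger parallel gripper is mounted at the origin on the work surface. World frame = base frame: x ahead of the robot, y to its left, z up, the work surface at z = 0. Lengths are in m, angles in degrees, forces in N, time in s.
With the tool pointing down it reaches from about 0.375 to 0.75 m from the base axis. Payload 9 kg.
Tool frame: the origin (TCP) lies where the fingers leave the gripper's body, on its centre line; the fingertips stand 73 mm ahead of it and the grasp point (between the pads) lies 54 mm ahead of it (robot.tip_reach is the distance from the TCP to the fingertips, in m); z points along the fingers, y is the direction in which the jaws open and shut (so a half turn about z gives the same grasp; the last joint's range is limited). The gripper opens to 85 mm and grips with 20 to 120 N. Pads are 22 mm wide; open, the fingers measure 114 mm over their backs; the gripper's body (76 mm by 85 mm) begins 54 mm behind the grasp point. The pads swing forward as they close: fully open they stand 13 mm farther back than shut.
Start: joints at [50.953, 5.964, 5.575, 89.605, 0, 77.527], TCP at [0.268, 0.537, 0.304] pointing down, gripper open.
Joint ranges: [-171.21, 171.21], [-48.23, 106.86], [-62.78, 66.21], [-105.2, 120.99], [-86.42, 89.51], [-180, 180]. Speed limits (degrees/s): [127.2, 127.2, 147.25, 180, 180, 180].

### API

Orientations are given as [roll, pitch, yaw] about the fixed x, y, z axes, in that order (R = Rz(yaw) Ry(pitch) Rx(roll)).
In Python, from plant import robot gives the robot as it stands. Calls block until the motion is done:
- robot.move_pose(position, orientation): joint-space move of the TCP to a pose.
- robot.line_to(position, vel=0.15, rotation=None, guard=None): straight line of the TCP; rotation=None keeps the orientation; vel is the mean speed in m/s. With guard (N) it stops when the force on the tool has changed by that much, and returns True; else False.
- robot.goto_joints(angles): joint-space move.
- robot.set_gripper(opening): finger opening in m; the grip force is fixed at half the most; returns when the fingers have stopped.
- robot.pause(seconds).
- robot.ik(position, orientation): joint angles nearest the present ones, or None.
- robot.observe(): the state.
- robot.grab_frame(name): name is "scene" or "top" or "wrist"; returns the picture (480x640x3 uint8, blue, green, red); there is no depth.
- robot.get_calibration(name): a dict with "vertical_fov" (degrees; the focal length in pixels is half the picture's height over the tangent of half this angle, whatever the lens; pixels are square), "cx", "cy" (the principal point, pixels), "rvec" (rotation vector, rad) and "tvec" (3), from world to camera coordinates, as OpenCV has them. Camera axes: x right, y down, z forward; pixel columns grow to the right and rows downward; lengths in m; the calibration is good to about 2 mm. A picture is of the moment at which its call begins: read the wrist's pose just before it. get_calibration takes no time and is no camera call; for the wrist camera it gives the pose at the moment of the call.
A pose or a line that the arm cannot do raises robot.IKError and nothing moves.
- robot.job_done(): hands the job in, once; it reports no verdict.
The state is a dict: "time": time; "q": joint angles; "qvel": joint speeds; "joint_torque": joint torques, N m; "tool_pos": TCP position; "tcp_rot": TCP orientation; "ft_force": force on the tool from outside, world axes, zero at the start; "torque": the same for the moment, N m; "gripper_width": finger opening in m.
Only numpy, scipy, OpenCV 4.12 (cv2) and the standard library are available. Lean on these libraries where they do the work, as an engineer would, in place of code of your own. Each camera call takes 0.05 s, during which the arm holds its last target. There are 200 camera calls.

## Working session

There is one attempt and no reset: what is moved stays moved. The work goes in short steps, each a Python script; the robot and the scene stay as the last script left them, time stands still between calls to the robot, and variables do not carry over. Pictures are saved under pics/ and viewed, about 12 in all and at most 16, crops included, and the job is handed in when it is done.

```bash
ls; mkdir -p pics; cat > h.py <<'E'
import numpy as np, cv2
from plant import robot
def cal(name):
    c=robot.get_calibration(name); f=240/np.tan(np.radians(c["vertical_fov"])/2)
    K=np.array([[f,0,c["cx"]],[0,f,c["cy"]],[0,0,1]]); R=cv2.Rodrigues(np.array(c["rvec"],float))[0]
    return K,R,np.array(c["tvec"],float).ravel()
def px2w(C,u,v,z):
    K,R,t=C; d=R.T@np.linalg.inv(K)@[u,v,1]; o=-R.T@t
    return o+d*(z-o[2])/d[2]
def w2px(C,p):
    K,R,t=C; q=K@(R@np.asarray(p,float)+t); return q[:2]/q[2]
E
python3 - <<'E'
from h import *
for n in("scene","top"):
    cv2.imwrite(f"pics/{n}0.png",robot.grab_frame(n)); C=cal(n); print(n,C[0][0,0],-C[1].T@C[2]);print(robot.get_calibration(n))
print(robot.observe())
E
```

```text
pics
scene 485.5864877324197 [ 1.5043535  -0.00186934  0.70751642]
{'vertical_fov': 52.60155704149102, 'cx': 314.8306050087893, 'cy': 236.40533074063313, 'rvec': array([ 1.60901767,  1.58327077, -0.86464448]), 'tvec': array([-0.04959034, -0.18856014,  1.65095376])}
top 508.0383703195838 [0.50643644 0.04834231 1.2058984 ]
{'vertical_fov': 50.57259374657987, 'cx': 323.3043441928636, 'cy': 240.20984508782536, 'rvec': array([ 2.16868462, -2.21900984,  0.02924882]), 'tvec': array([0.07725796, 0.55360846, 1.18345033])}
{'time': 0.1, 'q': array([5.09535819e+01, 5.99605666e+00, 5.53228009e+00, 8.96042931e+01,
       2.49818055e-03, 7.75271152e+01]), 'qvel': array([ 0.00095976,  0.02030636,  0.16085319, -0.15123595,  0.04155634,
        0.07422543]), 'joint_torque': array([ 4.90934355e-03, -5.58205819e+01,  5.04721642e+01,  1.29200358e-02,
       -3.30318417e-04,  1.69072547e-05]), 'tool_pos': array([0.26825401, 0.53646457, 0.30319859]), 'tcp_rot': array([-1.79934076e+02, -1.71407351e-02,  1.53426455e+02]), 'ft_force': array([-0.01392483, -0.18138352,  0.39467226]), 'torque': array([ 0.00584726, -0.02847754,  0.00855893]), 'gripper_width': 0.08542536408963966}
```

View pics/top0.png

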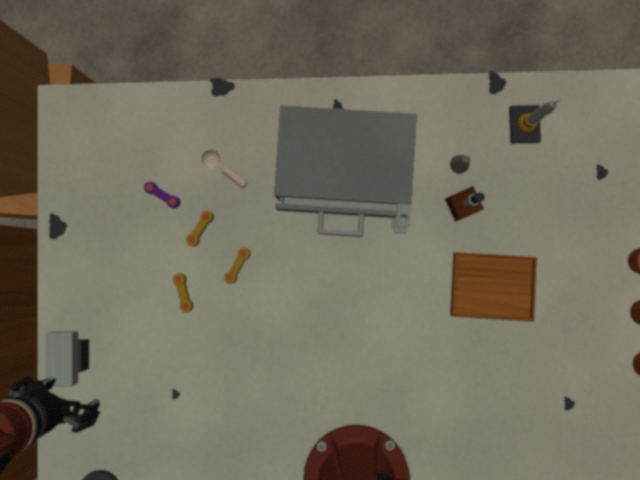

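View pics/scene0.png

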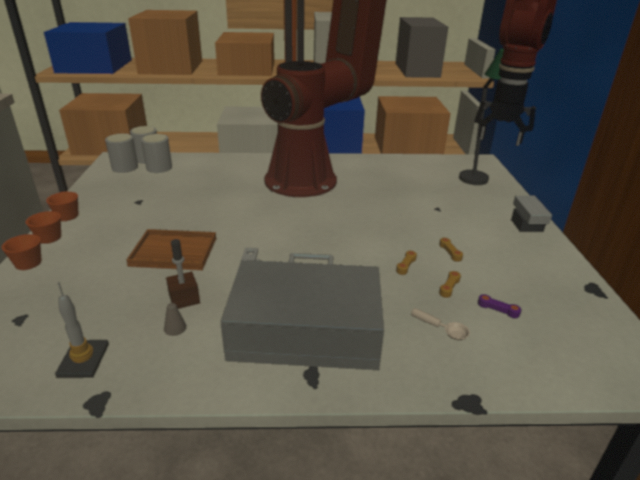

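The top picture shows three brass blanks at (200,228), (237,266) and (183,292). The only lookalike is the purple bar at (162,195), a decoy. Also in view: the handle at (341,224), lugs near (402,217), rod in its block at (465,202), tray at (494,287) and spoon at (225,168). No ring is visible. Next I'll take a close crop, with colour-based blank poses.

```bash
cat >> h.py <<'E'
def blanks(im,C,z=0.018):
    h=cv2.cvtColor(im,cv2.COLOR_BGR2HSV); m=cv2.inRange(h,(12,120,60),(32,255,255))
    m[:130]=0; m[:,300:]=0; m[:, :110]=0
    n,l,s,c=cv2.connectedComponentsWithStats(m); out=[]
    for i in range(1,n):
        if s[i,4]<120: continue
        v,u=np.where(l==i); P=np.array([px2w(C,a,b,z) for a,b in zip(u,v)])[:,:2]
        r=cv2.minAreaRect((P*1000).astype(np.float32)); ctr=np.array(r[0])/1000
        w,V=np.linalg.eigh(np.cov(P.T)); d=V[:,1]; out.append((ctr,np.degrees(np.arctan2(d[1],d[0]))%180,r[1],(u.mean(),v.mean())))
    return out
E
python3 - <<'E'
from h import *
im=cv2.imread("pics/top0.png"); C=cal("top")
for b in blanks(im,C): print(b)
a=cv2.resize(im[95:245,265:425],None,fx=5,fy=5,interpolation=cv2.INTER_CUBIC)[:,:800]
a=a[150:750]
cv2.imwrite("pics/c1.png",a)   # u=265+x/5, v=125+y/5
b=cv2.resize(im[180:330,440:640],None,fx=4,fy=4,interpolation=cv2.INTER_CUBIC)
cv2.imwrite("pics/c2.png",b)
E
```

```text
(array([0.59071014, 0.35512521]), np.float64(147.21401960116833), (27.654539108276367, 89.69596099853516), (np.float64(199.4335260115607), np.float64(227.8121387283237)))
(array([0.50099323, 0.26871326]), np.float64(149.75370516284684), (27.192651748657227, 90.00975036621094), (np.float64(236.86094674556213), np.float64(265.1715976331361)))
(array([0.44087836, 0.39680905]), np.float64(13.97186381723401), (89.05602264404297, 28.418071746826172), (np.float64(182.47899159663865), np.float64(292.2324929971989)))
```

View pics/c1.png

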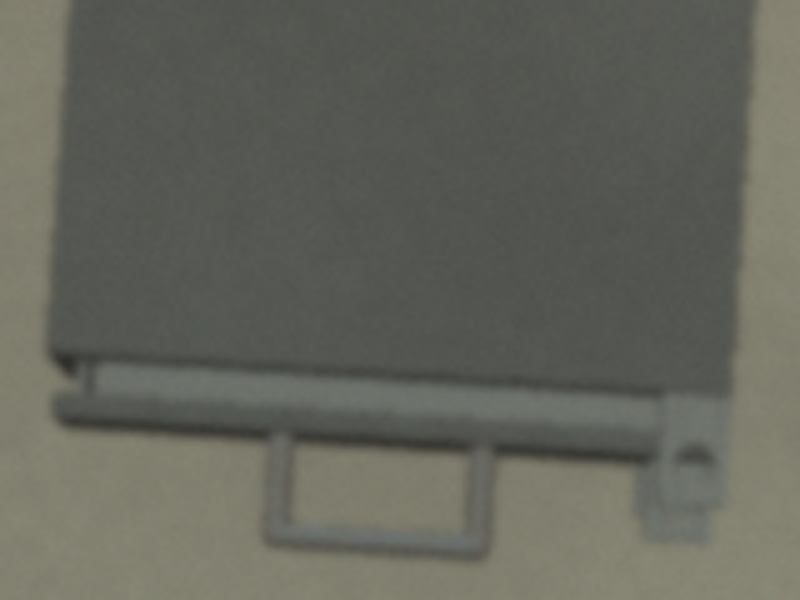

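View pics/c2.png

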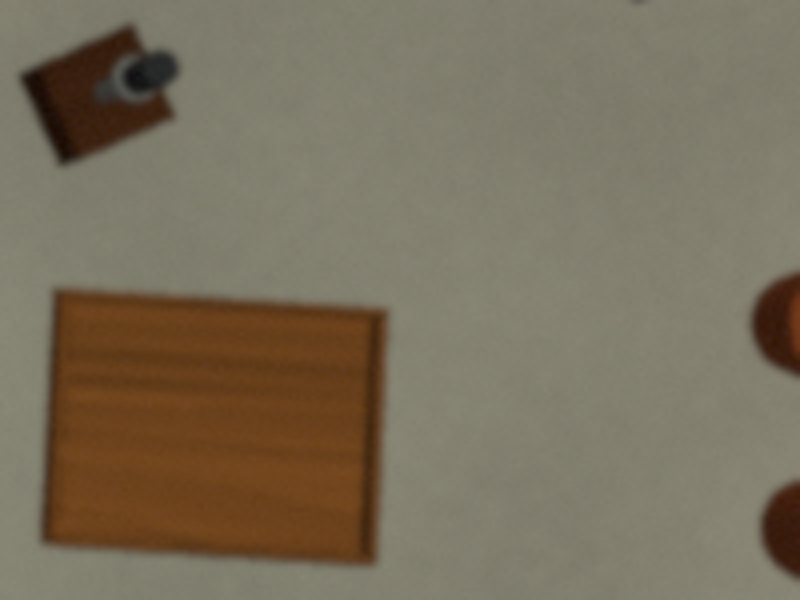

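```bash
python3 - <<'E'
from h import *
C=cal("top")
f=lambda x,y,z:px2w(C,265+x/5,125+y/5,z)
g=lambda x,y,z:px2w(C,440+x/4,180+y/4,z)
FL=f(50,357,.105);FR=f(733,395,.105);BL=px2w(C,281,106,.105);BR=px2w(C,415.7,114,.105)
print("FL FR BL BR",FL,FR,BL,BR,np.linalg.norm(FL-FR),np.linalg.norm(FL-BL))
a=lambda p,q:np.degrees(np.arctan2(q[1]-p[1],q[0]-p[0]))
print("yaw",a(FR,FL)-90,a(BR,BL)-90,a(FL,BL),a(FR,BR))
b1=f(277,537,.078);b2=f(480,545,.078);print("bar",b1,b2,np.linalg.norm(b1-b2),(b1+b2)/2,a(b2,b1)-90)
print("hole",f(695,460,.105))
print("rodtop",g(158,67,.156),"rod hole",g(100,90,.05))
bl=[g(x,y,.05) for x,y in((22,73),(132,25),(174,115),(63,162))];print("block",bl)
tr=[g(x,y,.022) for x,y in((55,290),(388,312),(375,563),(43,543))];print("tray",tr,sum(tr)/4,a(tr[1],tr[0])-90)
E
```

```text
FL FR BL BR [0.64941275 0.16637794 0.105     ] [ 0.62558577 -0.13005469  0.105     ] [0.84835691 0.14944735 0.105     ] [ 0.82268596 -0.14484558  0.105     ] 0.29738868658443424 0.19966327589618957
yaw -4.595502510146588 -4.985248966438633 -4.864279362145549 -4.291573814077253
bar [0.57005546 0.06970552 0.078     ] [ 0.56438272 -0.02037435  0.078     ] 0.09025831221930299 [0.56721909 0.02466558 0.078     ] -3.603416466469767
hole [ 0.59770794 -0.11278342  0.105     ]
rodtop [ 0.63170047 -0.26216788  0.156     ] rod hole [ 0.63202118 -0.26022344  0.05      ]
block [array([ 0.64280567, -0.21633871,  0.05      ]), array([ 0.66871037, -0.2796248 ,  0.05      ]), array([ 0.61675209, -0.3016063 ,  0.05      ]), array([ 0.59149311, -0.23790178,  0.05      ])]
tray [array([ 0.51923281, -0.23774129,  0.022     ]), array([ 0.50211446, -0.42930787,  0.022     ]), array([ 0.35789612, -0.41614876,  0.022     ]), array([ 0.37336833, -0.22601583,  0.022     ])] [ 0.43815293 -0.32730344  0.022     ] -5.10637639460964
```

```bash
cat >> h.py <<'E'
YAW=-4.65
def down(y): return [180,0,((y+180)%360)-180]
X=np.array([np.cos(np.radians(YAW)),np.sin(np.radians(YAW)),0]); Y=np.array([-X[1],X[0],0])
E
python3 - <<'E'
from h import *
b=np.array([.5674,.0243,0])
robot.move_pose(b+[0,0,.26],down(90+YAW)); robot.set_gripper(.045)
print(robot.line_to(b+[0,0,.128],.12,guard=8))
robot.set_gripper(0.0); print(robot.observe()["gripper_width"],robot.observe()["ft_force"])
p=np.array(robot.observe()["tool_pos"])
print(robot.line_to(p-X*.14,.06,guard=15)); o=robot.observe();print(o["tool_pos"]-p,o["ft_force"],o["gripper_width"],o["time"],o["q"])
robot.pause(.2);robot.set_gripper(.045); p=o["tool_pos"]; robot.line_to([p[0],p[1],.26],.2)
q=p+X*.09; robot.line_to([q[0],q[1],.30],.2)
C=cal("wrist"); cv2.imwrite("pics/w1.png",robot.grab_frame("wrist")); np.savez("w1.npz",K=C[0],R=C[1],t=C[2])
cv2.imwrite("pics/top1.png",robot.grab_frame("top")); print(robot.observe()["time"])
E
```

```text
False
0.010149561493310923 [ 0.22394173 -0.14678304  5.6487017 ]
True
[-1.15650849e-01  1.00765938e-02  7.72448433e-06] [ 3.41635173  1.09959609 -0.58555238] 0.010288892522125625 6.0917 [-12.3439525  -18.42017935 -35.48486286  72.73311824   0.14487652
  82.28426803]
8.275
```

View pics/w1.png

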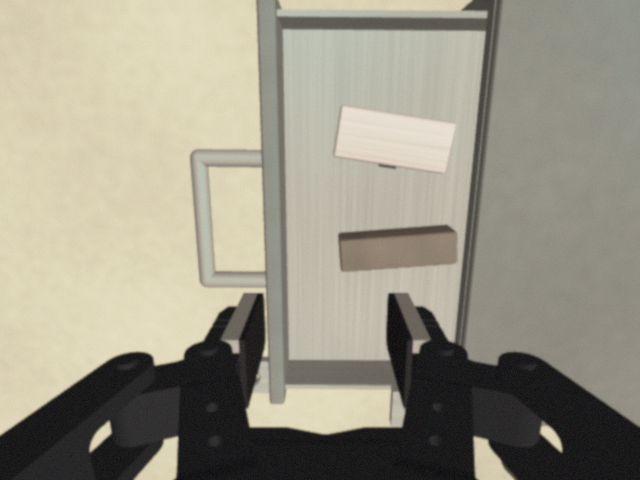

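```bash
cat > a.py <<'E'
from h import *
d=np.load("w1.npz");C=(d["K"],d["R"],d["t"]); print("cam",-C[1].T@C[2], C[1][2])
def quad(n,pts,z):
    P=np.array([px2w(C,*p,z) for p in pts]); e=np.roll(P,-1,0)-P
    print(n,P.mean(0),np.linalg.norm(e,axis=1),[np.degrees(np.arctan2(v[1],v[0])) for v in e])
quad("bur",[(341,105),(456,124),(445,173),(334,156)],.068)
quad("stone",[(339,238),(457,233),(457,262),(341,271)],.066)
quad("bar",[(196,156),(198,156),(208,279),(206,279)],.078)
quad("innerfloor",[(283,29),(484,29),(457,360),(285,360)],.04)
E
python3 a.py
```

```text
cam [0.5456885  0.0943431  0.36838532] [-0.0204941  -0.26716679 -0.96343235]
bur [0.593448   0.08020984 0.068     ] [0.0812253  0.03427637 0.08071953 0.03479968] [np.float64(-13.49483066763878), np.float64(-103.0437826215202), np.float64(166.87121731284336), np.float64(77.78496998363299)]
stone [ 0.593972   -0.00252652  0.066     ] [0.0888162  0.02305994 0.08920623 0.02644775] [np.float64(-2.073997123743599), np.float64(-89.71998789542315), np.float64(-179.88973192758436), np.float64(89.27349812569392)]
bar [0.45283707 0.03590391 0.078     ] [0.00137307 0.09000614 0.00148917 0.09000572] [np.float64(-4.578826668048594), np.float64(-94.54208331151348), np.float64(175.40491211607886), np.float64(85.38401020873997)]
innerfloor [0.58170672 0.02331511 0.04      ] [0.14453921 0.26863184 0.15348753 0.26855463] [np.float64(-4.564498983130261), np.float64(-93.85133895179665), np.float64(175.3926132122827), np.float64(84.23965667997571)]
```

Wrist picture: the drawer is open, with a bur box at (395,140) and a stone bar at (400,248) in it. Measured sizes of 81x35 and 89x25 mm match the descriptions. I'll move both to the tray.

```bash
cat >> h.py <<'E'
def ori(p,yaw):
    c=[]
    for k in(0,180):
        q=robot.ik(list(p),down(yaw+k))
        if q is not None: c.append((abs(q[5]),down(yaw+k)))
    return min(c,key=lambda t:t[0])[1]
def hop(xy,yaw,z=.24):
    p=[xy[0],xy[1],z]; robot.move_pose(p,ori(p,yaw))
def pick(xy,yaw,z,op,want):
    hop(xy,yaw); robot.set_gripper(op); g=robot.line_to([*xy[:2],z],.15,guard=10)
    robot.set_gripper(0); w=robot.observe()["gripper_width"]; print("pick guard",g,"w",w,robot.observe()["tool_pos"])
    assert abs(w-want)<.006,w
    robot.line_to([*xy[:2],.24],.2); print("held",robot.observe()["gripper_width"],robot.observe()["ft_force"][2])
def place(xy,yaw,z,op):
    hop(xy,yaw); robot.line_to([*xy[:2],z+.02],.2); g=robot.line_to([*xy[:2],z-.002],.04,guard=6)
    print("place",g,robot.observe()["tool_pos"]); robot.set_gripper(op); robot.line_to([*xy[:2],.24],.2)
def ax(y): r=np.radians(y); return np.array([np.cos(r),np.sin(r)])
E
python3 - <<'E'
from h import *
T=np.array([.438,-.327]); ty=-5.; 
for c,yaw,w,s in(((.5934,.0802),-13,.036,1),((.594,-.0025),-1,.026,-1)):
    g=np.array(c)-.010*ax(yaw); pick(g,yaw,.120,w+.026,w)
    place(T+s*.043*ax(ty+90)-.010*ax(ty),ty,.120-.034+.001,w+.016)
o=robot.observe();print(o["time"])
cv2.imwrite("pics/top2.png",robot.grab_frame("top"));C=cal("top")
for b in blanks(cv2.imread("pics/top2.png"),C): print(b)
E
```

```text
pick guard False w 0.034626039785248884 [0.58446609 0.08241808 0.12139313]
held 0.03458239767202636 -1.9727420099292834
place True [ 0.43177956 -0.28332644  0.0874035 ]
pick guard False w 0.024689867531704074 [ 0.58483087 -0.0024772   0.12141548]
held 0.02442636588688944 -2.435699517991722
place True [ 0.42410479 -0.36904692  0.08835127]
23.3333
(array([0.59071014, 0.35512521]), np.float64(147.28852908306726), (27.654539108276367, 89.69596099853516), (np.float64(199.40233236151605), np.float64(227.8338192419825)))
(array([0.50076523, 0.26832391]), np.float64(149.65628883285157), (26.290313720703125, 90.00975036621094), (np.float64(236.86943620178042), np.float64(265.1958456973294)))
(array([0.44058011, 0.39673483]), np.float64(13.882456493645293), (89.67074584960938, 28.418071746826172), (np.float64(182.48611111111111), np.float64(292.24444444444447)))
```

View pics/top2.png

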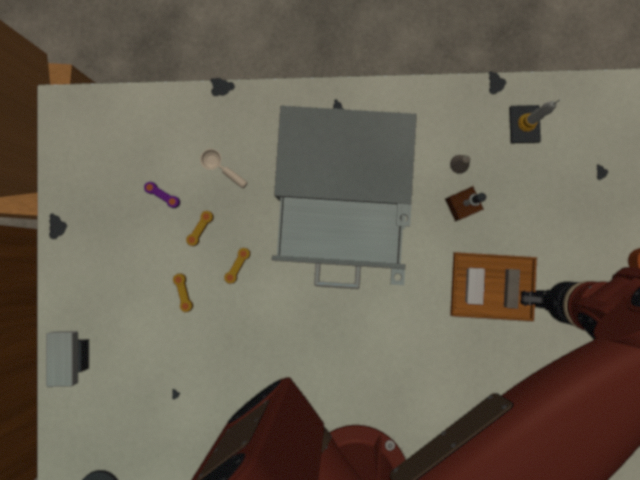

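Top picture: the drawer is empty, the bur box (475,286) and stone (512,288) lie in the tray, and three blanks are on the table unmoved. I'll re-detect before each pick.

```bash
sed -i 's/m\[:,300:\]=0/m[:,268:]=0/' h.py; python3 - <<'E'
from h import *
C=cal("top"); D=np.array([.5936,.0215]); k=0
hop((.45,-.05),0)
while True:
    im=robot.grab_frame("top"); B=[b for b in blanks(im,C) if 80<max(b[2])<100 and min(b[2])<34]
    print(len(B),len(blanks(im,C)))
    if not B: break
    b=min(B,key=lambda b:b[0][1]); print(b)
    pick(b[0],b[1],.079,.05,.020)
    place(D-.020*ax(YAW)+(-.07,0,.07)[k]*ax(YAW+90),YAW,.118,.038); k+=1
    if k==3: break
o=robot.observe();print(o["time"])
hop((.45,-.2),0)
cv2.imwrite("pics/top3.png",robot.grab_frame("top")); print(len(blanks(cv2.imread("pics/top3.png"),C)))
E
```

```text
3 3
(array([0.50076523, 0.26832391]), np.float64(149.69922430368183), (26.290313720703125, 90.00975036621094), (np.float64(236.85029940119762), np.float64(265.22754491017963)))
pick guard False w 0.01827660807663495 [0.50132515 0.26852543 0.07999798]
held 0.01861212266670755 -3.2824868288080395
place True [ 0.56854684 -0.04680668  0.12001634]
2 2
(array([0.591065  , 0.35562701]), np.float64(147.1202192833964), (28.329185485839844, 89.74952697753906), (np.float64(199.46491228070175), np.float64(227.75438596491227)))
pick guard False w 0.018188663430142638 [0.59163637 0.35588522 0.08014551]
held 0.018564639097978623 -1.3719918941590092
place True [0.5742887  0.02297962 0.12011067]
1 1
(array([0.44058011, 0.39673483]), np.float64(13.853392366681817), (89.67074584960938, 28.418071746826172), (np.float64(182.43661971830986), np.float64(292.21971830985916)))
pick guard False w 0.018382807317813287 [0.4410875  0.39705258 0.0800406 ]
held 0.01830716358278961 -2.8875899245949683
place True [0.57992216 0.09278934 0.12003671]
47.8167
0
```

View pics/top3.png

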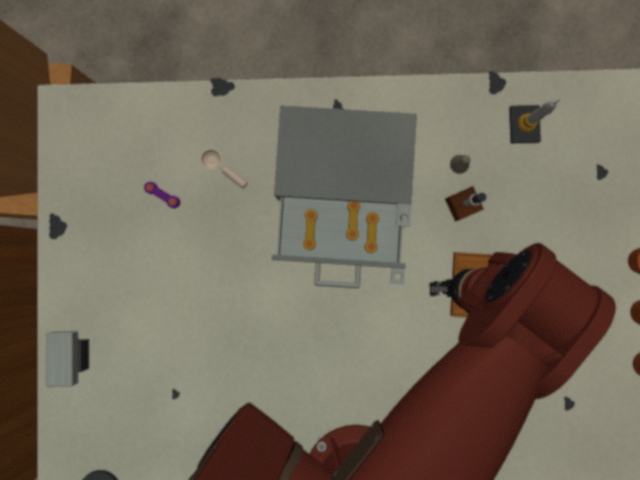

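All three blanks are in the drawer at (310,230), (353,221) and (372,232). The middle one was the blank that got knocked, and it is still well inside. Next I shut the drawer, then look closely at the lugs and rod.

```bash
python3 - <<'E'
from h import *
b=np.array([.4520,.0348])
hop(b,90+YAW); robot.set_gripper(.045); print(robot.line_to([*b,.128],.15,guard=8)); robot.set_gripper(0)
p=robot.observe()["tool_pos"]; print(robot.observe()["gripper_width"])
print(robot.line_to(p+X*.15,.06,guard=20)); o=robot.observe(); print((o["tool_pos"]-p)@X,(o["tool_pos"]-p)@Y,o["ft_force"])
robot.pause(.2); robot.set_gripper(.045); p=robot.observe()["tool_pos"]; robot.line_to([p[0],p[1],.26],.2)
for n,xy in(("ear",(.598,-.113)),("rod",(.632,-.261))):
    robot.move_pose([*xy,.30],down(90+YAW)); robot.pause(.3)
    C=cal("wrist"); im=robot.grab_frame("wrist"); cv2.imwrite(f"pics/{n}.png",im); np.savez(f"{n}.npz",K=C[0],R=C[1],t=C[2])
print(robot.observe()["time"])
a=cv2.imread("pics/ear.png");b=cv2.imread("pics/rod.png")
cv2.imwrite("pics/er.png",np.hstack([cv2.resize(i[60:360,180:440],None,fx=1.5,fy=1.5) for i in(a,b)]))
E
```

```text
False
0.010224138455136743
True
0.12999467713927537 -0.0007730465172061042 [-3.0176928  -0.23414929  8.33100283]
57.825
```

View pics/er.png

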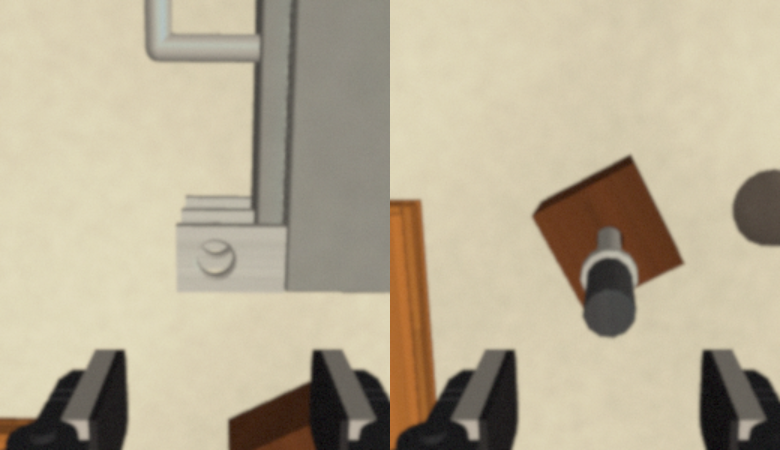

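```bash
python3 - <<'E'
from h import *
L=lambda n:(lambda d:(d["K"],d["R"],d["t"]))(np.load(n+".npz"))
E=L("ear");R=L("rod"); g=lambda x,y:(180+x/1.5,60+y/1.5)
print("hole",px2w(E,*g(216,258),.105),"outer corners",px2w(E,*g(177,224),.105),px2w(E,*g(177,292),.105))
print("lug mid edges", px2w(E,*g(182,222),.066),px2w(E,*g(186,208),.026))
print("rod top",px2w(R,*g(219,313),.156),"shank@block",px2w(R,*g(219.5,236),.05))
for z in(.166,.161,.156,.146): print(z,px2w(R,*g(219,313),z))
# predicted centre-line projection
p=px2w(R,*g(219,313),.156)
for z in(.05,.105,.112,.156): print(z,[(w2px(R,[p[0],p[1],z])-[180,60])*1.5])
E
```

```text
hole [ 0.59636371 -0.11290309  0.105     ] outer corners [ 0.58078978 -0.09646107  0.105     ] [ 0.57781254 -0.12710893  0.105     ]
lug mid edges [ 0.58013816 -0.10328358  0.066     ] [ 0.58014696 -0.10328991  0.026     ]
rod top [ 0.63134988 -0.26868472  0.156     ] shank@block [ 0.63230037 -0.26360876  0.05      ]
0.166 [ 0.63160281 -0.26513489  0.166     ]
0.161 [ 0.63147635 -0.2669098   0.161     ]
0.156 [ 0.63134988 -0.26868472  0.156     ]
0.146 [ 0.63109695 -0.27223455  0.146     ]
0.05 [array([218.45879826, 245.51246793])]
0.105 [array([218.68963248, 274.29735616])]
0.112 [array([218.72552707, 278.77339059])]
0.156 [array([219., 313.])]
```

View crop.

```bash
python3 - <<'E'
from h import *
a=cv2.imread("pics/rod.png")[155:305,260:420]; b=cv2.imread("pics/top3.png")[180:225,440:500]
A=cv2.resize(a,None,fx=4,fy=4,interpolation=cv2.INTER_CUBIC);B=cv2.resize(b,(160,120),interpolation=cv2.INTER_CUBIC)
A[480:,480:]=B
cv2.imwrite("pics/rc.png",A)
E
```

```text
(no output)
```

View pics/rc.png

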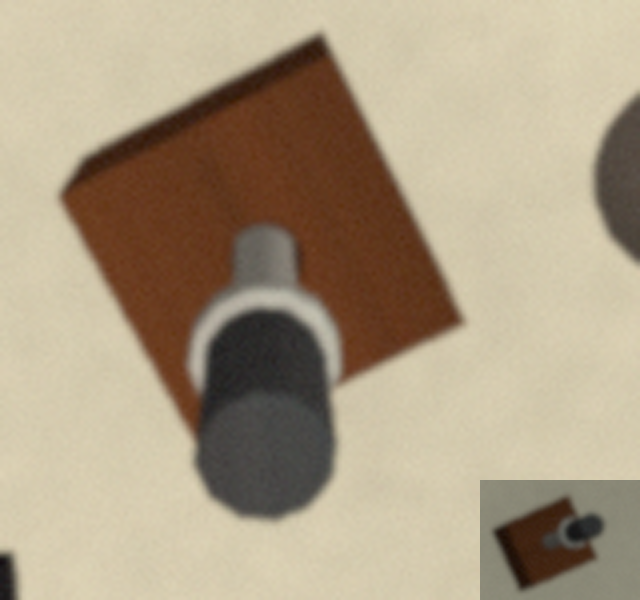

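```bash
python3 - <<'E'
from h import *
r=np.array([.6316,-.2675]); e=np.array([.5965,-.1130])
hop(r,YAW,.30); robot.set_gripper(.05); print(robot.line_to([*r,.190],.12,guard=8)); robot.set_gripper(0)
o=robot.observe(); print(o["gripper_width"],o["tool_pos"],o["tcp_rot"],o["ft_force"]); assert abs(o["gripper_width"]-.02)<.005
robot.line_to([*r,.33],.12); o=robot.observe(); print(o["gripper_width"],o["ft_force"])
robot.line_to([*e,.33],.12); robot.line_to([*e,.298],.06); robot.pause(.3)
o=robot.observe(); print(o["tool_pos"],o["ft_force"],o["time"])
C=cal("wrist"); im=robot.grab_frame("wrist"); np.savez("in.npz",K=C[0],R=C[1],t=C[2])
s=robot.grab_frame("scene"); u,v=map(int,w2px(cal("scene"),[*e,.12])); print(u,v)
S=cv2.resize(s[v-60:v+60,u-40:u+40],(320,480),interpolation=cv2.INTER_CUBIC)
cv2.imwrite("pics/in.png",np.hstack([im[:,80:560],S]))
E
```

```text
False
0.01900093045130247 [ 0.63196576 -0.26717661  0.19087263] [1.79979982e+02 6.61711012e-02 1.75371483e+02] [0.14705539 3.57490693 5.30540074]
0.01856071165988911 [-0.16873364 -0.40525167 -3.00759003]
[ 0.59659462 -0.11304602  0.29833125] [ 0.34923469  0.78144829 -1.12973114] 64.675
249 246
```

View pics/in.png

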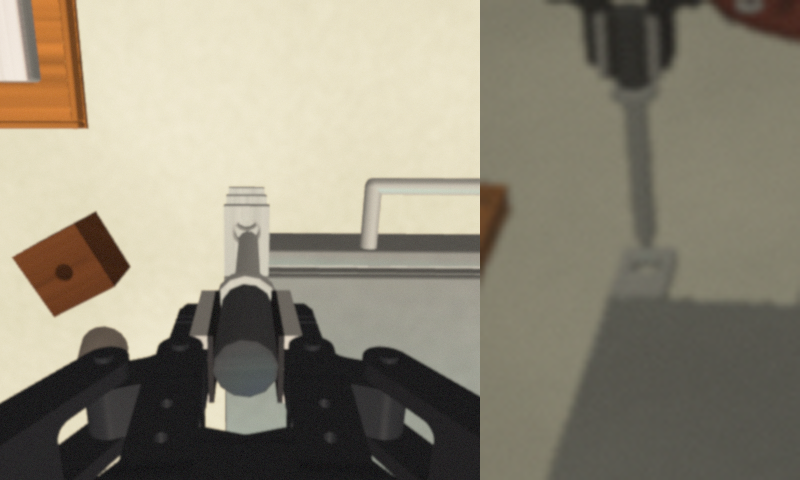

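The wrist picture shows the tip at about (327,236), right over the hole at (327,232). I'll check the predicted pixels, then insert with a guard.

```bash
python3 - <<'E'
from h import *
d=np.load("in.npz");C=(d["K"],d["R"],d["t"])
print("pred tip",w2px(C,[.5966,-.113,.120]),"hole",w2px(C,[.5965,-.113,.105]))
a=cv2.imread("pics/in.png")[170:300,190:310]; cv2.imwrite("pics/in2.png",cv2.resize(a,None,fx=4,fy=4,interpolation=cv2.INTER_CUBIC))
E
```

```text
pred tip [326.93682539 239.15203368] hole [326.85797442 232.86010287]
```

View pics/in2.png

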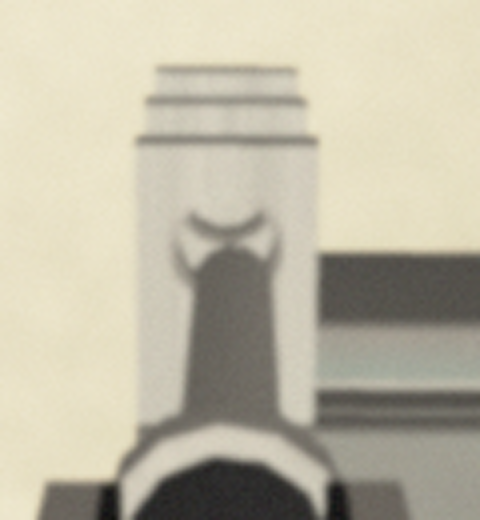

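```bash
cat > ins.py <<'E'
from h import *
p=robot.observe()["tool_pos"]; e=np.array([.5965,-.1130])
zc=.190+.105-.105  # collar contact near TCP z .187-.192
for dx,dy in [(0,0),(1,0),(-1,0),(0,1),(0,-1),(2,0),(-2,0),(0,2),(0,-2),(1.5,1.5),(-1.5,1.5),(1.5,-1.5),(-1.5,-1.5)]:
    t=e+(dx*X[:2]+dy*Y[:2])/1000; z=robot.observe()["tool_pos"][2]
    robot.line_to([*t,z],.03)
    g=robot.line_to([*t,.186],.04,guard=6); o=robot.observe(); print(dx,dy,g,o["tool_pos"],o["ft_force"],o["time"])
    if o["tool_pos"][2]<.195: break
    robot.line_to([*t,o["tool_pos"][2]+.004],.04)
E
python3 ins.py
```

```text
0 0 True [ 0.59653426 -0.11298479  0.1911369 ] [-0.6552222  -0.05007979  5.18333534] 67.4167
```

The rod stopped at TCP z 0.191, the same height as in its block, which is what the collar resting on the lug should give. Releasing and checking.

```bash
python3 - <<'E'
from h import *
robot.set_gripper(.045); p=robot.observe()["tool_pos"]; robot.line_to([p[0],p[1],.30],.12)
hop((.45,-.15),YAW,.30); robot.pause(.3); t=robot.grab_frame("top"); s=robot.grab_frame("scene")
robot.move_pose([.598,-.16,.30],down(90+YAW)); robot.pause(.3); w=robot.grab_frame("wrist"); print(robot.observe()["time"])
S=cv2.resize(s[190:310,190:270],(320,480),interpolation=cv2.INTER_CUBIC)
cv2.imwrite("pics/f1.png",np.hstack([w[:,120:560],S])); cv2.imwrite("pics/f2.png",t)
E
```

```text
71.7583
```

View pics/f1.png

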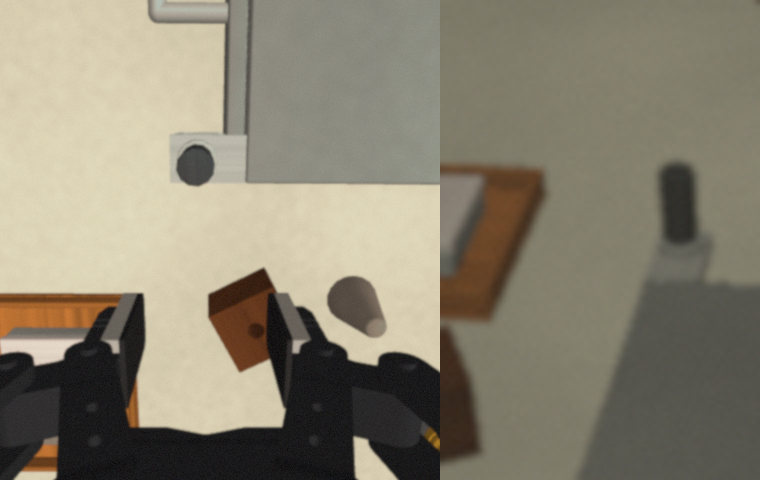

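View pics/f2.png

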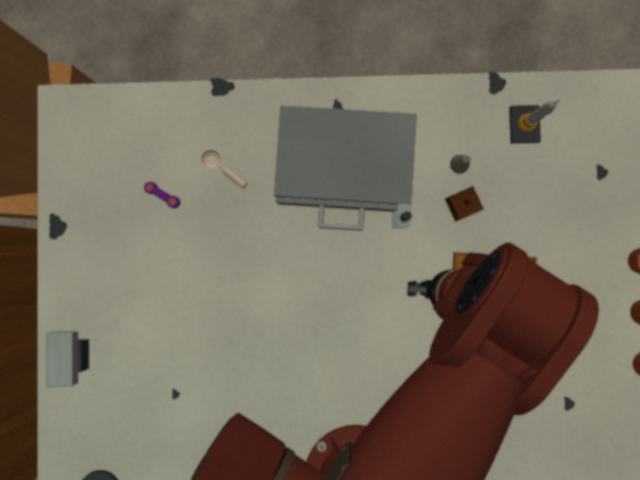

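The rod is upright in the top lug with its collar on the plate, at (195,165) in the wrist picture and (404,216) in the top one. The drawer is shut, and the spoon, cone and purple bar haven't moved. Handing in.

```bash
python3 -c "
from h import *
robot.job_done(); print(robot.observe()['time'])"
```

```text
the job is handed in; nothing more can be done
the job is handed in; nothing more can be done
```

The job is done and handed in, at about 72 s of the 210 s allowed.

- **Drawer contents:** I pulled the drawer fully open and moved the bur box and the stone bar to the tray. All three brass blanks present went into the drawer. I left the purple lookalike on the table. No fourth blank and no gold ring were visible.
- **Knocked blank:** The middle blank was shifted a few centimetres after I laid it in the drawer. It was still well inside, so I left it there.
- **Drawer shut:** It travelled 130.0 mm to its stop, which is its full stroke.
- **Locking rod:** It went in on the first try. It stopped within 0.3 mm of the height it had in its block, which matches the collar resting on the top lug. The last pictures show it upright there. The middle and bottom lugs can't be seen from above, so that depth is my evidence that it passes through all three.
- **Left alone:** The spoon, cone and purple bar were unmoved in the last pictures.
- **Disagreement:** Two readings of the rod's start position differed by about 5 mm. The jaws centred it, so it made no difference. No other check failed.

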